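# Put the hollow punch away and shut the case

## Task

Put away the hollow punch that was left out on the bench: slide the punch case's cover open, lay the punch down in the empty rest with its cutting end pointing the same way as the two stored punches, without dropping it in, and slide the cover fully shut. Leave the stored punches in their rests and do not disturb the maul, the glue bottle and the tape roll.

Things in the scene. Friction and masses are not known exactly. Their poses are not given: they have to be found in the camera images.
- case: Grey-painted punch case fixed to the bench, 212 (x) x 250 (y) x 63.5 mm high. Origin: centre of its underside. Compartment x -94 to 94, y -113 to 43 mm; floor top at z 8 mm; from y 43 on a fixed deck, top z 49. Side lips (top z 63.5 mm) leave a mouth x -89 to 89. Its y axis is the slide direction: the cover opens to +y over the deck and past the low end, and shuts to -y.
- cover (a joint): Slide of the flat pale wooden cover (198 x 170 x 6 mm, underside 50 mm and top 56 mm over the bench) in the case's grooves: 0 = fully shut against the end wall, 0.155 m = fully open, compartment clear but for its last 1 mm. Grows along the case's +y. Friction about 2.5 N, stays where left. Starts shut or up to 50 mm open.
- bar (a point): Centre of the dark hardwood pull bar on the cover, moves with it: 80 mm across the case (x), 14 mm along the slide (y), 20 mm high, from 56 to 76 mm over the bench. Axes as the case's.
- punch_center (a point): Hollow punch on the bench, to be put away. Point: on its axis, mid-length, 10 mm over what it lies on. 132 mm long along its y, about 0.3 kg: octagonal dark steel shank 20 mm across flats, y -36 to 58 mm; head 17 mm dia. to y 66; tapered neck and bright cutting tube 18 mm dia. to y -66. It lies on a flat, two flats upright to grip; balances at about y +5.
- punch_tip (a point): Cutting end of that punch, on its axis, at y = -66 mm of the punch.
- rest_c: The empty rest, any of three places 52 mm apart across the case. Two notched wooden rails 52 mm wide, 12 thick, at y -30 and +38. Origin: middle of the rest on the case floor, axes as the case's. Notch floor 14 mm up, rail tops 26; notch 24 mm wide below, 34 at the top. The punch lies along y, cutting end to -y, its centre 24 mm above the origin. Fingers fit between the rails, 32 mm to the next punch.
- stored1_center (a point): Centre of the first stored punch, lying in its rest in the case, cutting end to the case's -y; shaped as the other but with a 14 mm cutting tube.
- stored2_center (a point): Centre of the second stored punch, lying in its rest in the case, cutting end to the case's -y; shaped as the other but with a 16 mm cutting tube.
- maul: White plastic punching maul standing on its head, 66 mm dia., 182 mm high. Bystander; origin at the centre of its underside.
- glue: White glue bottle, 56 mm dia., 150 mm high. Bystander; origin at the centre of its underside.
- tape: Roll of blue tape lying flat, 100 mm dia., 36 mm high. Bystander; origin at the centre of its underside.
Mind the look-alikes: they are no part of the job. Leave any purple or red look-alike of the part that bears punch_center alone.

How it is judged:
By the outcome, as a careful person would: the job done as asked, in the order asked, and still so for the second after the job is handed in, with the robot touching nothing.
It also fails if it takes over 64 s, if anything falls off the work surface, if the arm or the gripper's body presses on something with over 40 N, if the wrist force passes 120 N, or if a joint passes its speed limit or range.

## Robot

A 6-joint arm with a two-finger parallel gripper is mounted at the origin on the work surface. World frame = base frame: x ahead of the robot, y to its left, z up, the work surface at z = 0. Lengths are in mm, angles in rad, forces in N, time in s.
With the tool pointing down it reaches from about 275 to 1000 mm from the base axis. Payload 8.4 kg.
Tool frame: the origin (TCP) lies midway between the tips of the shut fingers; the grasp point (between the pads) lies 19 mm behind it; z points along the fingers, y is the line along which they close (so a half turn about z gives the same grasp; the last joint's range is limited). The gripper opens to 85 mm and grips with 20 to 120 N. Pads are 22 mm wide; open, the fingers measure 114 mm over their backs; the gripper's body (76 mm by 85 mm) begins 54 mm behind the grasp point. The pads swing forward as they close: fully open they stand 13 mm farther back than shut.
Start: joints at [-1.199, 0.353, 1.633, -0, 1.155, -0.002], TCP at [228.221, -581.845, 231.281] pointing down, gripper open.
Joint ranges: [-2.63, 2.63], [-0.92, 2.1], [0.06, 2.66], [-1.3, 4.44], [0, 2.69], [-3.02, 3.02]. Speed limits (rad/s): [2.22, 2.22, 2.79, 3.14, 3.14, 3.14].

## Interface

Orientations are given as [roll, pitch, yaw] about the fixed x, y, z axes, in that order (R = Rz(yaw) Ry(pitch) Rx(roll)).
In Python, from rig import monitor, imaging, r gives the robot as it stands.
- The arm moves only by the tool drive_tool, never from a script. Its argument "plan" is a list of rows, each an object of numbers: "x", "y", "z": the shift along the tool's x, y, z in units of 50 mm (1.0 is 50 mm); "ax", "ay", "az": the turn, a rotation vector about the tool's x, y, z in units of 6 degrees (1.0 is 6 degrees); "hand": the finger opening in mm, from 0 to 85.4. In form: [{"x": .., "y": .., "z": .., "ax": .., "ay": .., "az": .., "hand": ..}, ...]. A call has 1 to 8 rows; each row is the pose to reach, as a shift and turn from the pose commanded when the call began, along the tool's axes at that moment; what a row does not reach only later rows make up. A row lasts 1/10 s, in which the tool goes at most 50 mm and 8.59 degrees, less where a joint would pass 70% of its speed; a pose out of reach is approached as far as the arm can. A call with a gripper value outside its range is refused whole. The fingers move at their own pace and stop on an object; "grip_force" is the grip in N (left out, the last holds). Time passes only in rows, so rows that repeat a pose let the fingers close. It gives the time, the measured TCP pose, the force, the opening and the grip force at its end, in the units of the state.
- monitor.sense(): the state, without advancing time (a new reading comes with each control period).
- imaging.grab_frame(name): name is "scene" or "top" or "wrist"; returns the picture (420x560x3 uint8, red, green, blue); there is no depth.
- imaging.camera_info(name): a dict with "mtx" (3x3 intrinsics, pixels), "R" (3x3) and "t" (3): a world point X has camera coordinates R X + t. Camera axes: x right, y down, z forward; pixel columns grow to the right and rows downward; lengths in mm; the calibration is good to about 2 mm. A picture is of the moment at which its call begins: read the wrist's pose just before it. camera_info takes no time and is no camera call; for the wrist camera it gives the pose at the moment of the call.
- r.sign_off(): hands the job in; it is judged then, once.
The state is a dict: "clock": time; "qpos": joint angles; "qvel": joint speeds; "joint_efforts": joint torques, N m; "eef_pos": TCP position; "tcp_rot": TCP orientation; "contact_force": force on the tool from outside, world axes, zero at the start; "wrist_torque": the same for the moment, N m; "opening": opening from 0.0 (shut) to 1.0 (fully open); "grasp_force": force on a finger pad.
Only numpy, scipy, OpenCV 4.12 (cv2) and the standard library are available. Lean on these libraries where they do the work, as an engineer would, in place of code of your own. Each camera call takes 0.05 s, during which the arm holds its last target. There are 200 camera calls.

## Working session

There is one attempt and no reset: what is moved stays moved. The work goes in short steps, Python scripts to look and compute and a tool call to move; the robot and the scene stay as the last step left them, time stands still between calls to the robot, and variables do not carry over. Pictures are saved under pics/ and viewed, at most 10 in all, crops included, and the job is handed in when it is done.

Besides the shell and the picture viewer there is one more tool, called after "Request:" as name(argument=value, ...), one argument or row to a line, values as JSON. drive_tool: Moves the arm, as the interface text tells. Its arguments: {"type":"object","properties":{"plan":{"type":"array","items":{"type":"object","properties":{"x":{"type":"number"},"y":{"type":"number"},"z":{"type":"number"},"ax":{"type":"number"},"ay":{"type":"number"},"az":{"type":"number"},"hand":{"type":"number"}}}},"grip_force":{"type":"number"}},"required":["plan"]}

```bash
ls; mkdir -p pics
python3 - <<'E'
from rig import monitor, imaging, r
import cv2,numpy as np
print(monitor.sense())
for n in("scene","top"):
    cv2.imwrite(f"pics/{n}0.png",imaging.grab_frame(n)[:,:,::-1]); i=imaging.camera_info(n)
    print(n,-np.array(i["R"]).T@i["t"])
E
```

```text
pics
{'clock': 0.0, 'qpos': array([-1.19938346e+00,  3.53664249e-01,  1.63416895e+00, -1.52883068e-05,
        1.15520049e+00, -2.36286667e-03]), 'qvel': array([-0.00055094, -0.00200511, -0.0015924 , -0.00099415, -0.00072493,
        0.00025747]), 'joint_efforts': array([ 2.19194560e-03, -6.05245185e+01, -3.42071700e+01,  9.30925148e-05,
        9.36485681e-03, -1.36434360e-05]), 'eef_pos': array([ 228.04451444, -581.37617777,  230.53673539]), 'tcp_rot': array([-3.14015160e+00,  1.05730026e-05,  3.73781922e-01]), 'contact_force': array([0.28011737, 0.47693073, 0.24828272]), 'wrist_torque': array([ 0.00375394, -0.00412036,  0.00178713]), 'grasp_force': 0.0, 'opening': 1.0010294873612378}
scene [1298.66201722 -673.01166982  895.15702965]
top [ 336.46594008   -9.28429704 1194.97387602]
```

View pics/top0.png

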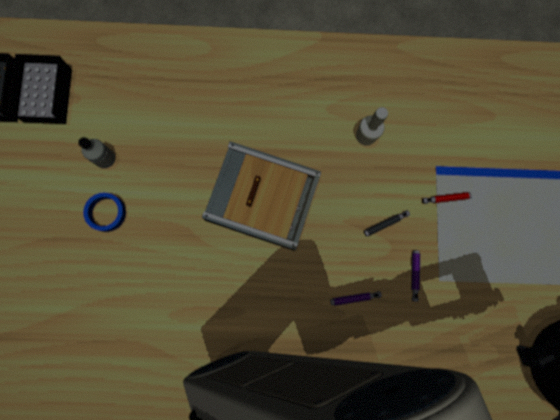

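View pics/scene0.png

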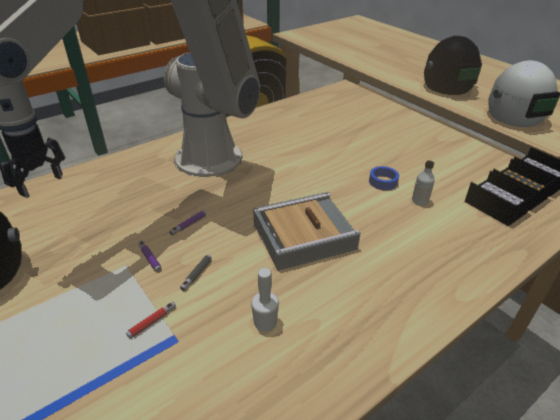

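The top view shows the case around (262,195) with its deck to the left, the bar at (254,190) and the grey punch at (387,222). The purple and red punches are the look-alikes. I'll enlarge this area.

```bash
cat > h.py <<'E'
import numpy as np
from rig import monitor, imaging, r
def w(name,u,v,z,info=None):
    i=info or imaging.camera_info(name);R=np.array(i["R"]);t=np.array(i["t"]).ravel();K=np.array(i["mtx"])
    c=-R.T@t; d=R.T@np.linalg.inv(K)@[u,v,1]; return c+d*(z-c[2])/d[2]
def px(name,X,info=None):
    i=info or imaging.camera_info(name);p=np.array(i["mtx"])@(np.array(i["R"])@np.array(X)+np.array(i["t"]).ravel());return p[:2]/p[2]
E
python3 - <<'E'
import cv2
a=cv2.imread("pics/top0.png")
c=cv2.resize(a[130:260,195:425],None,fx=3.4,fy=3.4,interpolation=cv2.INTER_CUBIC)
c=cv2.convertScaleAbs(c,alpha=2)
cv2.imwrite("pics/crop0.png",c)
E
```

```text
(no output)
```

View pics/crop0.png

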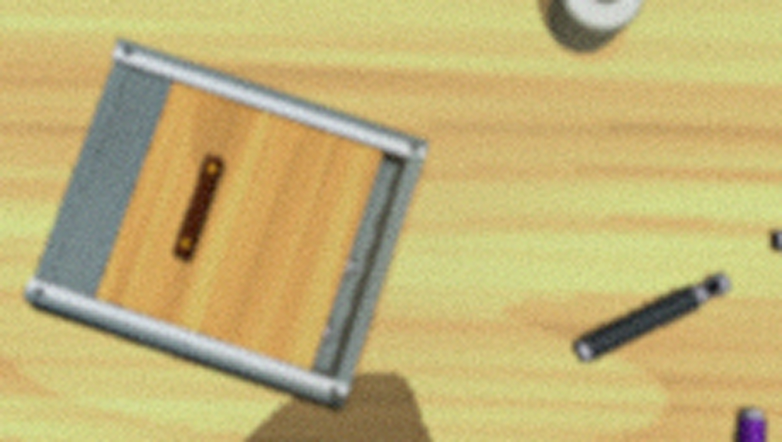

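The crop shows the punch's head at (585,350) and its cutting tip at (725,283). The bar runs from (212,163) to (184,253), and the cover is slightly open, with its -y edge at about (350,260).

Run:
```python
from h import *
f=lambda x,y,z:w("top",195+(x+.5)/3.4-.5,130+(y+.5)/3.4-.5,z)
P=dict(c1=(118,42,63.5),c2=(424,144,63.5),c3=(345,402,63.5),c4=(28,296,63.5),b1=(212,163,76),b2=(184,253,76),head=(578,352,10),tip=(729,282,10),k1=(388,155,56),k2=(315,362,56))
Q={k:f(*v) for k,v in P.items()}
for k in Q:print(k,Q[k].round(1))
Y=(Q['c1']+Q['c4']-Q['c2']-Q['c3'])/2;X=(Q['c1']+Q['c2']-Q['c3']-Q['c4'])/2
print(np.linalg.norm(Y),np.linalg.norm(X),np.degrees(np.arctan2(Y[1],Y[0])),np.degrees(np.arctan2(X[1],X[0])))
C=sum(Q[k] for k in('c1','c2','c3','c4'))/4;print("C",C)
b=(Q['b1']+Q['b2'])/2;print("bar",b,"rel y",(b-C)@Y/np.linalg.norm(Y),(b-C)@X/np.linalg.norm(X), [ (Q[k]-C)@Y/np.linalg.norm(Y) for k in('k1','k2')])
d=Q['head']-Q['tip'];print("punch",(Q['head']+Q['tip'])/2,np.linalg.norm(d),np.degrees(np.arctan2(d[1],d[0])))
```

```text
c1 [686.   93.2  63.5]
c2 [ 615.2 -141.5   63.5]
c3 [418.3 -86.2  63.5]
c4 [488.9 150.1  63.5]
b1 [591.7  18.   76. ]
b2 [523.1  36.   76. ]
head [ 466.8 -270.5   10. ]
tip [ 526.1 -390.2   10. ]
k1 [ 607.5 -115.    56. ]
k2 [447.8 -63.7  56. ]
245.90959380353615 204.87337790621382 73.29512547303963 -15.888190835814491
C [552.11327599   3.91046566  63.5       ]
bar [557.35724227  26.96270506  76.        ] rel y 23.586725996104484 -1.2671688704123458 [np.float64(-98.0073966451701), np.float64(-94.74547428754147)]
punch [ 496.47732541 -330.35538491   10.        ] 133.53386954062293 116.35468831888736
```

```bash
cat >> h.py <<'E'
from scipy.spatial.transform import Rotation as Ro
def go(x,y,z,yaw):
    s=monitor.sense();R=Ro.from_euler('xyz',s['tcp_rot']);R2=Ro.from_euler('xyz',[np.pi,0,np.radians(yaw)])
    d=R.inv().apply(np.array([x,y,z])-s['eef_pos'])/50; a=np.degrees((R.inv()*R2).as_rotvec())/6
    print("xyz",d.round(3),"a",a.round(3),"dist",np.linalg.norm(d)*50)
E
python3 -c "
from h import *
go(557.4,27,200,163.8)"
```

```text
xyz [10.576 -8.922  0.624] a [-5.000e-03 -1.500e-02 -2.373e+01] dist 692.5315020358396
```

Request:
drive_tool(
  plan=[
    {"x": 0.75,"y": -0.64,"z": 0.04,"az": -1.4,"hand": 50},
    {"x": 1.5,"y": -1.27,"z": 0.09,"az": -2.8,"hand": 50},
    {"x": 2.26,"y": -1.9,"z": 0.13,"az": -4.2,"hand": 50},
    {"x": 3.0,"y": -2.55,"z": 0.18,"az": -5.6,"hand": 50},
    {"x": 3.77,"y": -3.18,"z": 0.22,"az": -7.0,"hand": 50},
    {"x": 4.5,"y": -3.8,"z": 0.27,"az": -8.4,"hand": 50},
    {"x": 5.28,"y": -4.46,"z": 0.31,"az": -9.8,"hand": 50},
    {"x": 6.0,"y": -5.1,"z": 0.36,"az": -11.2,"hand": 50},
  ],
)

```text
invalid input
```

```bash
python3 -c "
from h import *
go(557.4,27,200,163.8)"
```

```text
xyz [10.576 -8.922  0.624] a [-5.000e-03 -1.500e-02 -2.373e+01] dist 692.5315020358396
```

Request:
drive_tool(
  plan=[
    {"x": 0.75,"y": -0.64,"z": 0.04,"ax": 0,"ay": 0,"az": -1.4,"hand": 50},
    {"x": 1.5,"y": -1.27,"z": 0.09,"ax": 0,"ay": 0,"az": -2.8,"hand": 50},
    {"x": 2.26,"y": -1.9,"z": 0.13,"ax": 0,"ay": 0,"az": -4.2,"hand": 50},
    {"x": 3.0,"y": -2.55,"z": 0.18,"ax": 0,"ay": 0,"az": -5.6,"hand": 50},
    {"x": 3.77,"y": -3.18,"z": 0.22,"ax": 0,"ay": 0,"az": -7.0,"hand": 50},
    {"x": 4.5,"y": -3.8,"z": 0.27,"ax": 0,"ay": 0,"az": -8.4,"hand": 50},
    {"x": 5.28,"y": -4.46,"z": 0.31,"ax": 0,"ay": 0,"az": -9.8,"hand": 50},
    {"x": 6.0,"y": -5.1,"z": 0.36,"ax": 0,"ay": 0,"az": -11.2,"hand": 50},
  ],
)

```text
clock: 0.9
eef_pos: [414.9, -233.1, 213.2]
tcp_rot: [3.141, 0.0, 1.552]
contact_force: [-0.2, -0.5, 0.1]
opening: 0.584
grasp_force: 0.0
```

```bash
python3 -c "
from h import *
go(557.4,27,200,163.8)"
```

```text
xyz [5.253 2.754 0.264] a [ 1.0000e-03  2.0000e-03 -1.2476e+01] dist 296.8410965847587
```

Request:
drive_tool(
  plan=[
    {"x": 0.7,"y": 0.4,"z": 0.04,"ax": 0,"ay": 0,"az": -1.4,"hand": 50},
    {"x": 1.4,"y": 0.75,"z": 0.08,"ax": 0,"ay": 0,"az": -2.8,"hand": 50},
    {"x": 2.2,"y": 1.1,"z": 0.12,"ax": 0,"ay": 0,"az": -4.2,"hand": 50},
    {"x": 3.0,"y": 1.5,"z": 0.15,"ax": 0,"ay": 0,"az": -5.6,"hand": 50},
    {"x": 3.7,"y": 1.9,"z": 0.2,"ax": 0,"ay": 0,"az": -7.0,"hand": 50},
    {"x": 4.4,"y": 2.3,"z": 0.23,"ax": 0,"ay": 0,"az": -8.4,"hand": 50},
    {"x": 5.0,"y": 2.6,"z": 0.26,"ax": 0,"ay": 0,"az": -9.8,"hand": 50},
    {"x": 5.25,"y": 2.75,"z": 0.26,"ax": 0,"ay": 0,"az": -11.2,"hand": 50},
  ],
)

```text
clock: 1.7
eef_pos: [559.0, 26.8, 199.8]
tcp_rot: [3.141, -0.001, 2.728]
contact_force: [0.7, -1.1, -0.0]
opening: 0.59
grasp_force: 0.0
```

Request:
drive_tool(
  plan=[
    {"x": 0,"y": 0,"z": 0,"ax": 0,"ay": 0,"az": -1.28,"hand": 50},
    {"x": 0,"y": 0,"z": 0,"ax": 0,"ay": 0,"az": -1.28,"hand": 50},
    {"x": 0,"y": 0,"z": 0,"ax": 0,"ay": 0,"az": -1.28,"hand": 50},
  ],
)

```text
clock: 2.0
eef_pos: [557.9, 24.1, 200.0]
tcp_rot: [-3.141, -0.001, 2.85]
contact_force: [-0.6, -0.0, 0.0]
opening: 0.583
grasp_force: 0.0
```

```bash
python3 -c "
from h import *
import cv2,json
i=imaging.camera_info('wrist')
f=imaging.grab_frame('wrist')
print(monitor.sense()['qpos'])
np.savez('w1.npz',**{k:np.array(v) for k,v in i.items()})
cv2.imwrite('pics/w1.png',f[:,:,::-1])
go(557.4,27,200,163.8)"
```

```text
[ 4.01879477e-02  2.83340337e-01  1.80805779e+00 -3.91803972e-05
  1.05059663e+00 -1.23851712e+00]
xyz [0.027 0.056 0.003] a [-0.002 -0.004 -0.089] dist 3.1193810321639353
```

View pics/w1.png

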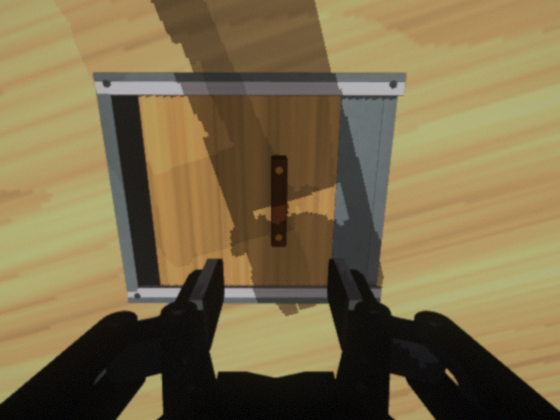

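The wrist view shows the bar from (279,155) to (279,247), midway between the fingers along their closing line. The case's side lips appear nearly horizontal.

```bash
python3 -c "
from h import *
i=dict(np.load('w1.npz'))
f=lambda u,v,z:w('',u,v,z,i)
a=f(279,155,76);b=f(279,247,76);print(a,b,(a+b)/2,np.degrees(np.arctan2((b-a)[1],(b-a)[0])))
for u,v in((97,74),(405,74),(381,302),(130,302)):print(f(u,v,63.5))
p=f(97,74,63.5);q=f(405,74,63.5);print(np.degrees(np.arctan2((q-p)[1],(q-p)[0])),np.linalg.norm(q-p))
m=(a+b)/2
go(m[0],m[1],60,163.8)"
```

```text
[520.57297668  38.08981998  76.        ] [598.75144707  14.96927078  76.        ] [559.66221188  26.52954538  76.        ] -16.47508849352
[419.66009817 -82.31081592  63.5       ]
[489.67001352 151.38540042  63.5       ]
[689.69258096  93.12688859  63.5       ]
[ 618.7604906  -144.20601451   63.5       ]
73.32301493238056 243.95759832785933
xyz [-0.02   0.061  2.803] a [-0.002 -0.004 -0.089] dist 140.1677461213691
```

Request:
drive_tool(
  plan=[
    {"x": -0.02,"y": 0.06,"z": 0.7,"ax": 0,"ay": 0,"az": -0.05,"hand": 50},
    {"x": -0.02,"y": 0.06,"z": 1.4,"ax": 0,"ay": 0,"az": -0.05,"hand": 50},
    {"x": -0.02,"y": 0.06,"z": 2.1,"ax": 0,"ay": 0,"az": -0.05,"hand": 50},
    {"x": -0.02,"y": 0.06,"z": 2.5,"ax": 0,"ay": 0,"az": -0.05,"hand": 40},
    {"x": -0.02,"y": 0.06,"z": 2.78,"ax": 0,"ay": 0,"az": -0.05,"hand": 30},
    {"x": -0.02,"y": 0.06,"z": 2.78,"ax": 0,"ay": 0,"az": -0.05,"hand": 30},
    {"x": -0.02,"y": 0.06,"z": 2.78,"ax": 0,"ay": 0,"az": -0.05,"hand": 20},
    {"x": -0.02,"y": 0.06,"z": 2.78,"ax": 0,"ay": 0,"az": -0.05,"hand": 10},
  ],
  grip_force=40,
)

```text
clock: 2.85
eef_pos: [560.9, 26.7, 62.6]
tcp_rot: [3.141, 0.002, 2.858]
contact_force: [0.3, -0.8, -3.9]
opening: 0.153
grasp_force: 40.5
```

Request:
drive_tool(
  plan=[
    {"x": 0,"y": 0,"z": 0,"ax": 0,"ay": 0,"az": 0,"hand": 8},
    {"x": 0,"y": 0,"z": 0,"ax": 0,"ay": 0,"az": 0,"hand": 8},
    {"x": 0,"y": 0,"z": 0,"ax": 0,"ay": 0,"az": 0,"hand": 8},
  ],
)

```text
clock: 3.15
eef_pos: [560.8, 26.7, 62.5]
tcp_rot: [3.141, 0.002, 2.859]
contact_force: [-1.0, -1.6, 6.9]
opening: 0.15
grasp_force: 41.9
```

```bash
python3 -c "
from h import *
s=monitor.sense();print(s['contact_force'],s['opening']*85,s['eef_pos'],s['wrist_torque'])
c,q=np.cos(np.radians(73.5)),np.sin(np.radians(73.5))
x,y,z=s['eef_pos']
go(x+c*139,y+q*139,z,163.5)"
```

```text
[-1.01749832 -1.56645032  6.92161242] 12.7809902444419 [560.81422467  26.69081764  62.4695799 ] [-0.20090162  0.15230692 -0.2442048 ]
xyz [-1.40e-02  2.78e+00  1.00e-03] a [0.004 0.018 0.047] dist 139.0
```

Request:
drive_tool(
  plan=[
    {"x": 0,"y": 0.2,"z": 0,"ax": 0,"ay": 0,"az": 0,"hand": 8},
    {"x": 0,"y": 0.5,"z": 0,"ax": 0,"ay": 0,"az": 0,"hand": 8},
    {"x": 0,"y": 0.9,"z": 0,"ax": 0,"ay": 0,"az": 0,"hand": 8},
    {"x": 0,"y": 1.3,"z": 0,"ax": 0,"ay": 0,"az": 0,"hand": 8},
    {"x": -0.01,"y": 1.7,"z": 0,"ax": 0,"ay": 0,"az": 0,"hand": 8},
    {"x": -0.01,"y": 2.1,"z": 0,"ax": 0,"ay": 0,"az": 0,"hand": 8},
    {"x": -0.01,"y": 2.4,"z": 0,"ax": 0,"ay": 0,"az": 0,"hand": 8},
    {"x": -0.01,"y": 2.55,"z": 0,"ax": 0,"ay": 0,"az": 0,"hand": 8},
  ],
)

```text
clock: 3.95
eef_pos: [598.3, 150.3, 62.5]
tcp_rot: [3.14, 0.004, 2.86]
contact_force: [4.3, -4.8, 7.2]
opening: 0.151
grasp_force: 41.8
```

Request:
drive_tool(
  plan=[
    {"x": 0,"y": 0.08,"z": 0,"ax": 0,"ay": 0,"az": 0,"hand": 8},
    {"x": 0,"y": 0.16,"z": 0,"ax": 0,"ay": 0,"az": 0,"hand": 8},
    {"x": 0,"y": 0.2,"z": 0,"ax": 0,"ay": 0,"az": 0,"hand": 8},
    {"x": 0,"y": 0.2,"z": 0,"ax": 0,"ay": 0,"az": 0,"hand": 8},
  ],
)

```text
clock: 4.35
eef_pos: [600.2, 156.7, 62.5]
tcp_rot: [-3.139, 0.003, 2.86]
contact_force: [3.4, -14.3, 10.2]
opening: 0.149
grasp_force: 42.3
```

Request:
drive_tool(
  plan=[
    {"x": 0,"y": -0.03,"z": 0,"ax": 0,"ay": 0,"az": 0,"hand": 40},
    {"x": 0,"y": -0.03,"z": 0,"ax": 0,"ay": 0,"az": 0,"hand": 40},
    {"x": 0,"y": -0.03,"z": -0.3,"ax": 0,"ay": 0,"az": 0,"hand": 40},
    {"x": 0,"y": -0.03,"z": -1,"ax": 0,"ay": 0,"az": 0,"hand": 40},
    {"x": 0,"y": -0.4,"z": -1.8,"ax": 0,"ay": 0,"az": 0,"hand": 40},
    {"x": 0,"y": -1.2,"z": -2.4,"ax": 0,"ay": 0,"az": 0,"hand": 50},
    {"x": 0,"y": -2.0,"z": -2.8,"ax": 0,"ay": 0,"az": 0,"hand": 50},
    {"x": 0,"y": -2.8,"z": -2.8,"ax": 0,"ay": 0,"az": 0,"hand": 50},
  ],
)

```text
clock: 5.15
eef_pos: [561.1, 23.7, 205.6]
tcp_rot: [3.139, 0.006, 2.86]
contact_force: [0.9, -0.7, 0.9]
opening: 0.584
grasp_force: 0.0
```

Request:
drive_tool(
  plan=[
    {"x": 0,"y": -0.6,"z": 0,"ax": 0,"ay": 0,"az": 0,"hand": 50},
    {"x": 0,"y": -0.6,"z": 0,"ax": 0,"ay": 0,"az": 0,"hand": 50},
    {"x": 0,"y": -0.6,"z": 0,"ax": 0,"ay": 0,"az": 0,"hand": 50},
  ],
)

```text
clock: 5.45
eef_pos: [551.5, -4.6, 202.2]
tcp_rot: [3.141, 0.001, 2.857]
contact_force: [0.4, 0.3, -0.7]
opening: 0.582
grasp_force: 0.0
```

```bash
python3 -c "
from h import *
import cv2
i=imaging.camera_info('wrist')
f=imaging.grab_frame('wrist')
np.savez('w2.npz',**{k:np.array(v) for k,v in i.items()})
cv2.imwrite('pics/w2.png',cv2.convertScaleAbs(cv2.resize(f[40:340,60:460,::-1],None,fx=2,fy=2,interpolation=cv2.INTER_CUBIC),alpha=1.8,beta=20))
go(495,-327,150,116.3)"
```

```text
xyz [-0.716 -6.521  1.034] a [9.000e-03 2.000e-03 7.913e+00] dist 332.0674102976307
```

View pics/w2.png

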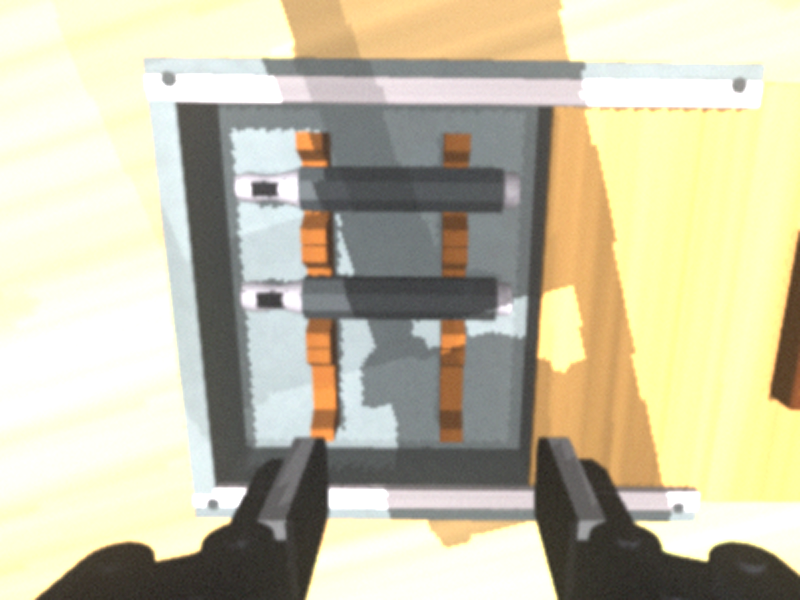

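The cover is fully open. The stored punches lie in the two -x rests at rows 188 and 298 of the crop, cutting ends to the left (-y). The +x rest, at about row 400, is empty.

```bash
python3 -c "
from h import *
i=dict(np.load('w2.npz'))
f=lambda x,y,z:w('',60+x/2,40+y/2,z,i)
def P(u,v,s):
    t=f(*u,32);h=f(*v,32);d=h-t;m=(t+h)/2;print(s,t,h,m,np.linalg.norm(d),np.degrees(np.arctan2(d[1],d[0])));return m
a=P((234,187),(520,190),'s1');b=P((240,297),(514,300),'s2');print(b-a,np.linalg.norm(b-a),'c',2*b-a)
for u,v in((148,60),(762,66),(698,518),(198,516)):print(f(u,v,63.5).round(1))
print('rails',[f(u,v,34).round(1) for u,v in((312,148),(458,148),(318,428),(450,428))])
X=2*b-a
print('pred', (px('',[X[0],X[1],22],i)-[60,40])*2)
"
```

```text
s1 [474.88487003 -78.23457569  32.        ] [513.60431013  49.93801648  32.        ] [494.24459008 -14.14827961  32.        ] 133.893272508395 73.19104775718276
s2 [525.17948251 -94.87388294  32.        ] [564.37971912  34.40182129  32.        ] [544.77960081 -30.23603083  32.        ] 135.08836461180576 73.13113660569847
[ 50.53501073 -16.08775122   0.        ] 53.033980137928616 c [595.31461155 -46.32378205  32.        ]
[419.5 -83.3  63.5]
[489.8 150.8  63.5]
[689.1  93.3  63.5]
[ 618.8 -144.3   63.5]
rails [array([468.6, -37. ,  34. ]), array([487.2,  27. ,  34. ]), array([602.1, -80.7,  34. ]), array([621.4, -14.5,  34. ])]
pred [378.5737643  390.59963414]
```

Request:
drive_tool(
  plan=[
    {"x": -0.1,"y": -0.8,"z": 0,"ax": 0,"ay": 0,"az": 1.0,"hand": 50},
    {"x": -0.2,"y": -1.6,"z": 0,"ax": 0,"ay": 0,"az": 2.0,"hand": 50},
    {"x": -0.3,"y": -2.4,"z": 0,"ax": 0,"ay": 0,"az": 3.0,"hand": 50},
    {"x": -0.4,"y": -3.2,"z": 0.2,"ax": 0,"ay": 0,"az": 4.0,"hand": 50},
    {"x": -0.5,"y": -4.0,"z": 0.4,"ax": 0,"ay": 0,"az": 5.0,"hand": 50},
    {"x": -0.6,"y": -4.8,"z": 0.6,"ax": 0,"ay": 0,"az": 6.0,"hand": 50},
    {"x": -0.7,"y": -5.6,"z": 0.8,"ax": 0,"ay": 0,"az": 7.0,"hand": 50},
    {"x": -0.7,"y": -6.3,"z": 1.0,"ax": 0,"ay": 0,"az": 7.9,"hand": 50},
  ],
)

```text
clock: 6.3
eef_pos: [498.2, -317.7, 151.0]
tcp_rot: [3.141, 0.0, 2.029]
contact_force: [0.7, 0.9, 0.1]
opening: 0.585
grasp_force: 0.0
```

Request:
drive_tool(
  plan=[
    {"x": 0,"y": 0,"z": 0,"ax": 0,"ay": 0,"az": 0,"hand": 50},
    {"x": 0,"y": 0,"z": 0,"ax": 0,"ay": 0,"az": 0,"hand": 50},
  ],
)

```text
clock: 6.5
eef_pos: [497.5, -316.2, 150.9]
tcp_rot: [-3.141, -0.001, 2.032]
contact_force: [0.4, 0.4, -0.8]
opening: 0.579
grasp_force: 0.0
```

```bash
python3 -c "
from h import *
import cv2
i=imaging.camera_info('wrist')
f=imaging.grab_frame('wrist')
np.savez('w3.npz',**{k:np.array(v) for k,v in i.items()})
print(monitor.sense()['eef_pos'])
cv2.imwrite('pics/w3.png',cv2.convertScaleAbs(f[:,:,::-1],alpha=1.8,beta=20))"
```

```text
[ 497.85927429 -315.71006044  151.23777655]
```

View pics/w3.png

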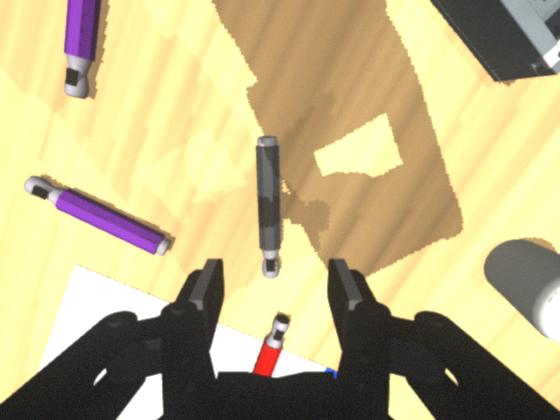

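The grey punch's head end is at (266,137) and its tip at (271,276). The purple and red ones are clear of the fingers.

```bash
python3 -c "
from h import *
i=dict(np.load('w3.npz'))
f=lambda x,y,z:w('',x,y,z,i)
h=f(266.5,136,10);t=f(271,277,10);d=h-t;n=np.linalg.norm(d);m=(h+t)/2;a=np.degrees(np.arctan2(d[1],d[0]))
print(h,t,m,n,a)
g=m+d/n*5
print(g)
go(g[0],g[1],60,a);go(g[0],g[1],4,a)
print(np.array(f(283,318,10))-t)"
```

```text
[ 467.07775467 -271.8464996    10.        ] [ 530.09545628 -390.93154318   10.        ] [ 498.58660548 -331.38902139   10.        ] 134.731133451323 117.88700253911274
[ 496.24795887 -326.9696626    10.        ]
xyz [-0.188 -0.13   1.825] a [ 0.002 -0.006 -0.232] dist 91.94404194115266
xyz [-0.189 -0.13   2.945] a [ 0.002 -0.006 -0.232] dist 147.6764633324647
[ 31.73912028 -36.67331357   0.        ]
```

Request:
drive_tool(
  plan=[
    {"x": -0.19,"y": -0.13,"z": 0.6,"ax": 0,"ay": 0,"az": -0.23,"hand": 50},
    {"x": -0.19,"y": -0.13,"z": 1.3,"ax": 0,"ay": 0,"az": -0.23,"hand": 50},
    {"x": -0.19,"y": -0.13,"z": 2.0,"ax": 0,"ay": 0,"az": -0.23,"hand": 50},
    {"x": -0.19,"y": -0.13,"z": 2.5,"ax": 0,"ay": 0,"az": -0.23,"hand": 50},
    {"x": -0.19,"y": -0.13,"z": 2.8,"ax": 0,"ay": 0,"az": -0.23,"hand": 45},
    {"x": -0.19,"y": -0.13,"z": 2.92,"ax": 0,"ay": 0,"az": -0.23,"hand": 40},
    {"x": -0.19,"y": -0.13,"z": 2.92,"ax": 0,"ay": 0,"az": -0.23,"hand": 30},
    {"x": -0.19,"y": -0.13,"z": 2.92,"ax": 0,"ay": 0,"az": -0.23,"hand": 12},
  ],
  grip_force=60,
)

```text
clock: 7.35
eef_pos: [496.5, -328.3, 6.6]
tcp_rot: [3.141, 0.001, 2.056]
contact_force: [-2.1, 5.0, 3.6]
opening: 0.205
grasp_force: 61.1
```

Request:
drive_tool(
  plan=[
    {"x": 0,"y": 0,"z": 0,"ax": 0,"ay": 0,"az": 0,"hand": 12},
    {"x": 0,"y": 0,"z": 0,"ax": 0,"ay": 0,"az": 0,"hand": 12},
    {"x": 0,"y": 0,"z": 0,"ax": 0,"ay": 0,"az": 0,"hand": 12},
    {"x": 0,"y": 0,"z": 0,"ax": 0,"ay": 0,"az": 0,"hand": 12},
  ],
)

```text
clock: 7.75
eef_pos: [496.4, -328.5, 6.6]
tcp_rot: [3.14, 0.002, 2.055]
contact_force: [-0.6, 2.8, 7.4]
opening: 0.21
grasp_force: 60.5
```

```bash
python3 -c "
from h import *
print(w('top',370,138,0), w('top',380,114,182), w('',505,275,0,dict(np.load('w3.npz'))))
go(496.4,-328.5,150,117.7)
go(595.3,-41.6,150,73.15)"
```

```text
[ 732.73770844 -287.93905953    0.        ] [ 732.47144164 -269.52665503  182.        ] [ 742.64605969 -288.74724999    0.        ]
xyz [-0.004  0.004 -2.869] a [0.012 0.014 0.01 ] dist 143.44199785630812
xyz [ 4.152  4.428 -2.87 ] a [0.017 0.009 7.435] dist 335.6910851163134
```

Maul at (735,-285), well clear of the path. Lift gently first, then carry.

Request:
drive_tool(
  plan=[
    {"x": 0,"y": 0,"z": -0.2,"ax": 0,"ay": 0,"az": 0,"hand": 12},
    {"x": 0,"y": 0,"z": -0.6,"ax": 0,"ay": 0,"az": 0,"hand": 12},
    {"x": 0,"y": 0,"z": -1.1,"ax": 0,"ay": 0,"az": 0,"hand": 12},
    {"x": 0,"y": 0,"z": -1.7,"ax": 0,"ay": 0,"az": 0,"hand": 12},
    {"x": 0,"y": 0,"z": -2.3,"ax": 0,"ay": 0,"az": 0,"hand": 12},
    {"x": 0.3,"y": 0.3,"z": -2.87,"ax": 0,"ay": 0,"az": 0.5,"hand": 12},
    {"x": 0.7,"y": 0.75,"z": -2.87,"ax": 0,"ay": 0,"az": 1.2,"hand": 12},
    {"x": 1.2,"y": 1.3,"z": -2.87,"ax": 0,"ay": 0,"az": 2.1,"hand": 12},
  ],
)

```text
clock: 8.55
eef_pos: [525.5, -245.2, 150.8]
tcp_rot: [3.14, 0.002, 1.831]
contact_force: [-1.0, 0.5, -2.6]
opening: 0.211
grasp_force: 59.4
```

```bash
python3 -c "
from h import *
go(595.3,-41.6,150,73.15);print(monitor.sense()['opening'])"
```

```text
xyz [3.576 2.395 0.013] a [0.024 0.015 5.291] dist 215.21405957379028
0.21071302567930733
```

Request:
drive_tool(
  plan=[
    {"x": 0.5,"y": 0.34,"z": 0,"ax": 0,"ay": 0,"az": 0.8,"hand": 12},
    {"x": 1.1,"y": 0.7,"z": 0,"ax": 0,"ay": 0,"az": 1.6,"hand": 12},
    {"x": 1.7,"y": 1.1,"z": 0,"ax": 0,"ay": 0,"az": 2.5,"hand": 12},
    {"x": 2.3,"y": 1.5,"z": 0,"ax": 0,"ay": 0,"az": 3.4,"hand": 12},
    {"x": 2.9,"y": 1.9,"z": 0,"ax": 0,"ay": 0,"az": 4.2,"hand": 12},
    {"x": 3.3,"y": 2.2,"z": 0,"ax": 0,"ay": 0,"az": 4.9,"hand": 12},
    {"x": 3.58,"y": 2.4,"z": 0,"ax": 0.02,"ay": 0.02,"az": 5.29,"hand": 12},
    {"x": 3.58,"y": 2.4,"z": 0,"ax": 0.02,"ay": 0.02,"az": 5.29,"hand": 12},
  ],
)

```text
clock: 9.35
eef_pos: [594.5, -38.9, 149.3]
tcp_rot: [-3.14, -0.002, 1.283]
contact_force: [-0.3, -0.4, -2.2]
opening: 0.212
grasp_force: 59.4
```

Request:
drive_tool(
  plan=[
    {"x": 0,"y": 0,"z": 0,"ax": 0,"ay": 0,"az": 0,"hand": 12},
    {"x": 0,"y": 0,"z": 0,"ax": 0,"ay": 0,"az": 0,"hand": 12},
  ],
)

```text
clock: 9.55
eef_pos: [593.6, -41.5, 149.0]
tcp_rot: [-3.139, -0.001, 1.282]
contact_force: [-0.7, 0.1, -2.2]
opening: 0.207
grasp_force: 59.4
```

```bash
python3 -c "
from h import *
import cv2
i=imaging.camera_info('wrist')
f=imaging.grab_frame('wrist')
np.savez('w4.npz',**{k:np.array(v) for k,v in i.items()})
print(monitor.sense()['eef_pos'])
go(595.3,-41.6,150,73.15)
cv2.imwrite('pics/w4.png',cv2.convertScaleAbs(f[:,:,::-1],alpha=1.8,beta=20))"
```

```text
[593.58984708 -41.55110321 148.93108084]
xyz [ 0.009  0.033 -0.021] a [-0.026 -0.01   0.045] dist 2.017325478210667
```

View pics/w4.png

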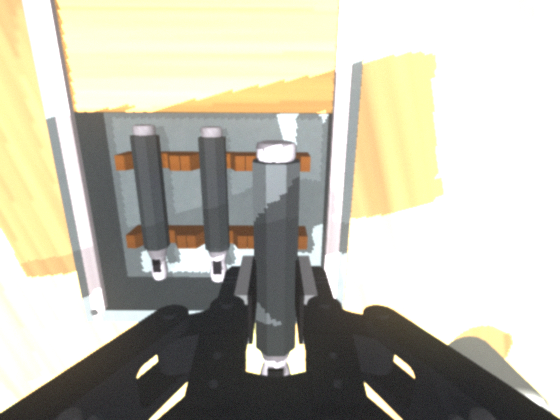

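The held punch hangs level with its head at (276,145) and tip at (275,375). The stored punches run (145,128)–(160,278) and (211,129)–(218,281). The empty rest is under the held punch.

```bash
python3 -c "
from h import *
i=dict(np.load('w4.npz'))
def P(u,v,z,s):
    h=w('',*u,z,i);t=w('',*v,z,i);d=h-t;m=(t+h)/2;print(s,m.round(1),np.linalg.norm(d).round(1),np.degrees(np.arctan2(d[1],d[0])).round(2));return m
a=P((144.5,129),(160,278),32,'s1');b=P((211,130),(218,281),32,'s2')
P((276.5,148),(275,376),152.4,'held')
e=np.array([np.cos(np.radians(-16.85)),np.sin(np.radians(-16.85)),0])
print('c',b+52*e,a+104*e)
for g in((594.3,-45),):
  for o in(-30,38):
    c=np.array([*g,30])+o*np.array([-e[1],e[0],0])
    print([px('',c+k*e,i).round(0) for k in(-26,-17,0,17,26)])
"
```

```text
s1 [494.3 -16.4  32. ] 129.7 72.64
s2 [543.3 -32.9  32. ] 131.9 72.8
held [594.1 -40.9 152.4] 120.1 73.19
c [593.06147289 -47.92841509  32.        ] [593.88153193 -46.57636941  32.        ]
[array([247., 240.]), array([258., 240.]), array([277., 240.]), array([297., 240.]), array([307., 240.])]
[array([245., 162.]), array([257., 162.]), array([278., 162.]), array([299., 162.]), array([310., 162.])]
```

Request:
drive_tool(
  plan=[
    {"x": 0,"y": 0.03,"z": 0.4,"ax": -0.03,"ay": 0,"az": 0.05,"hand": 12},
    {"x": 0,"y": 0.03,"z": 0.8,"ax": -0.03,"ay": 0,"az": 0.05,"hand": 12},
    {"x": 0,"y": 0.03,"z": 1.2,"ax": -0.03,"ay": 0,"az": 0.05,"hand": 12},
    {"x": 0,"y": 0.03,"z": 1.6,"ax": -0.03,"ay": 0,"az": 0.05,"hand": 12},
    {"x": 0,"y": 0.03,"z": 1.9,"ax": -0.03,"ay": 0,"az": 0.05,"hand": 12},
    {"x": 0,"y": 0.03,"z": 2.05,"ax": -0.03,"ay": 0,"az": 0.05,"hand": 12},
    {"x": 0,"y": 0.03,"z": 2.08,"ax": -0.03,"ay": 0,"az": 0.05,"hand": 12},
    {"x": 0,"y": 0.03,"z": 2.08,"ax": -0.03,"ay": 0,"az": 0.05,"hand": 12},
  ],
)

```text
clock: 10.4
eef_pos: [595.5, -41.1, 45.1]
tcp_rot: [3.141, -0.001, 1.276]
contact_force: [0.6, 0.1, -2.1]
opening: 0.209
grasp_force: 59.4
```

```bash
python3 -c "
from h import *
print(monitor.sense()['contact_force'])
go(595.1,-42.1,30,73.1)"
```

```text
[ 0.55425022  0.08909898 -2.12342344]
xyz [-0.023 -0.002  0.302] a [ 0.009 -0.014  0.005] dist 15.13996561115264
```

Request:
drive_tool(
  plan=[
    {"x": -0.02,"y": 0,"z": 0.06,"ax": 0,"ay": 0,"az": 0,"hand": 12},
    {"x": -0.02,"y": 0,"z": 0.12,"ax": 0,"ay": 0,"az": 0,"hand": 12},
    {"x": -0.02,"y": 0,"z": 0.18,"ax": 0,"ay": 0,"az": 0,"hand": 12},
    {"x": -0.02,"y": 0,"z": 0.24,"ax": 0,"ay": 0,"az": 0,"hand": 12},
    {"x": -0.02,"y": 0,"z": 0.29,"ax": 0,"ay": 0,"az": 0,"hand": 12},
    {"x": -0.02,"y": 0,"z": 0.29,"ax": 0,"ay": 0,"az": 0,"hand": 12},
    {"x": -0.02,"y": 0,"z": 0.29,"ax": 0,"ay": 0,"az": 0,"hand": 12},
  ],
)

```text
clock: 11.1
eef_pos: [594.9, -41.8, 30.2]
tcp_rot: [3.141, -0.001, 1.277]
contact_force: [0.6, 0.6, -1.1]
opening: 0.205
grasp_force: 59.4
```

Request:
drive_tool(
  plan=[
    {"x": 0,"y": 0,"z": 0.01,"ax": 0,"ay": 0,"az": 0,"hand": 12},
    {"x": 0,"y": 0,"z": 0.02,"ax": 0,"ay": 0,"az": 0,"hand": 12},
    {"x": 0,"y": 0,"z": 0.03,"ax": 0,"ay": 0,"az": 0,"hand": 12},
    {"x": 0,"y": 0,"z": 0.03,"ax": 0,"ay": 0,"az": 0,"hand": 12},
  ],
)

```text
clock: 11.5
eef_pos: [595.0, -41.8, 28.8]
tcp_rot: [3.141, -0.001, 1.276]
contact_force: [0.1, -0.3, -1.7]
opening: 0.211
grasp_force: 59.4
```

Request:
drive_tool(
  plan=[
    {"x": 0,"y": 0,"z": 0.01,"ax": 0,"ay": 0,"az": 0,"hand": 12},
    {"x": 0,"y": 0,"z": 0.02,"ax": 0,"ay": 0,"az": 0,"hand": 12},
    {"x": 0,"y": 0,"z": 0.02,"ax": 0,"ay": 0,"az": 0,"hand": 12},
  ],
)

```text
clock: 11.8
eef_pos: [595.0, -41.8, 28.5]
tcp_rot: [3.141, -0.001, 1.276]
contact_force: [-3.2, -0.3, 7.6]
opening: 0.211
grasp_force: 60.6
```

Request:
drive_tool(
  plan=[
    {"x": 0,"y": 0,"z": 0,"ax": 0,"ay": 0,"az": 0,"hand": 22},
    {"x": 0,"y": 0,"z": 0,"ax": 0,"ay": 0,"az": 0,"hand": 28},
    {"x": 0,"y": 0,"z": 0,"ax": 0,"ay": 0,"az": 0,"hand": 32},
    {"x": 0,"y": 0,"z": 0,"ax": 0,"ay": 0,"az": 0,"hand": 32},
    {"x": 0,"y": 0,"z": -0.3,"ax": 0,"ay": 0,"az": 0,"hand": 32},
    {"x": 0,"y": 0,"z": -0.9,"ax": 0,"ay": 0,"az": 0,"hand": 32},
    {"x": 0,"y": 0,"z": -1.8,"ax": 0,"ay": 0,"az": 0,"hand": 32},
    {"x": 0,"y": 0,"z": -2.7,"ax": 0,"ay": 0,"az": 0,"hand": 40},
  ],
)

```text
clock: 12.6
eef_pos: [594.3, -41.9, 164.8]
tcp_rot: [-3.141, -0.001, 1.277]
contact_force: [-0.3, 0.3, -0.8]
opening: 0.469
grasp_force: 0.0
```

```bash
python3 -c "
from h import *
go(599.8,155.4,165,163.15)"
```

```text
xyz [ 3.808e+00 -1.040e+00  2.000e-03] a [ 8.0000e-03 -1.0000e-02 -1.5001e+01] dist 197.3889556656422
```

Request:
drive_tool(
  plan=[
    {"x": 0.4,"y": -0.1,"z": 0,"ax": 0,"ay": 0,"az": -1.4,"hand": 50},
    {"x": 0.8,"y": -0.2,"z": 0,"ax": 0,"ay": 0,"az": -2.8,"hand": 50},
    {"x": 1.3,"y": -0.4,"z": 0,"ax": 0,"ay": 0,"az": -4.2,"hand": 50},
    {"x": 1.8,"y": -0.5,"z": 0,"ax": 0,"ay": 0,"az": -5.6,"hand": 50},
    {"x": 2.3,"y": -0.6,"z": 0,"ax": 0,"ay": 0,"az": -7.0,"hand": 50},
    {"x": 2.8,"y": -0.8,"z": 0,"ax": 0,"ay": 0,"az": -8.4,"hand": 50},
    {"x": 3.3,"y": -0.9,"z": 0,"ax": 0,"ay": 0,"az": -9.8,"hand": 50},
    {"x": 3.81,"y": -1.04,"z": 0,"ax": 0,"ay": 0,"az": -11.2,"hand": 50},
  ],
)

```text
clock: 13.4
eef_pos: [600.5, 156.5, 164.3]
tcp_rot: [3.139, 0.001, 2.455]
contact_force: [-0.0, 0.6, 0.1]
opening: 0.587
grasp_force: 0.0
```

Request:
drive_tool(
  plan=[
    {"x": 0,"y": 0,"z": 0,"ax": 0,"ay": 0,"az": -1.4,"hand": 50},
    {"x": 0,"y": 0,"z": 0,"ax": 0,"ay": 0,"az": -2.8,"hand": 50},
    {"x": 0,"y": 0,"z": 0,"ax": 0,"ay": 0,"az": -3.8,"hand": 50},
    {"x": 0,"y": 0,"z": 0,"ax": 0,"ay": 0,"az": -3.8,"hand": 50},
  ],
)

```text
clock: 13.8
eef_pos: [600.4, 155.6, 164.1]
tcp_rot: [3.14, 0.001, 2.849]
contact_force: [0.1, 0.7, 0.1]
opening: 0.589
grasp_force: 0.0
```

```bash
python3 -c "
from h import *
import cv2
i=imaging.camera_info('wrist')
f=imaging.grab_frame('wrist')
np.savez('w5.npz',**{k:np.array(v) for k,v in i.items()})
go(600,155.8,62.5,163.8)
cv2.imwrite('pics/w5.png',cv2.convertScaleAbs(f[:,:,::-1],alpha=1.8,beta=20))"
```

```text
xyz [ 0.013 -0.     2.029] a [ 0.017  0.012 -0.132] dist 101.4333233312221
```

View pics/w5.png

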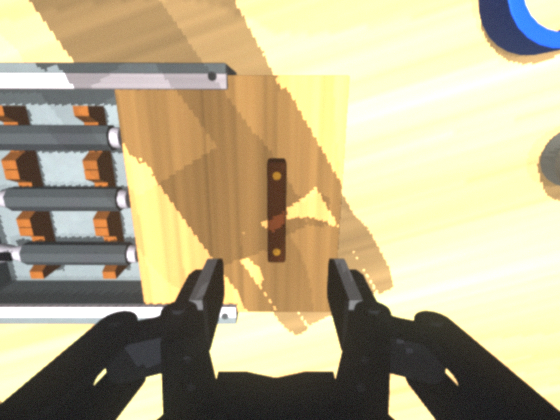

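The punch lies in its rest at row 252, parallel to the others and pointing the same way. The bar at (276,210) is between the fingers.

Request:
drive_tool(
  plan=[
    {"x": 0.01,"y": 0,"z": 0.6,"ax": 0,"ay": 0,"az": -0.1,"hand": 50},
    {"x": 0.01,"y": 0,"z": 1.2,"ax": 0,"ay": 0,"az": -0.1,"hand": 50},
    {"x": 0.01,"y": 0,"z": 1.7,"ax": 0,"ay": 0,"az": -0.1,"hand": 40},
    {"x": 0.01,"y": 0,"z": 2.02,"ax": 0,"ay": 0,"az": -0.1,"hand": 30},
    {"x": 0.01,"y": 0,"z": 2.02,"ax": 0,"ay": 0,"az": -0.1,"hand": 25},
    {"x": 0.01,"y": 0,"z": 2.02,"ax": 0,"ay": 0,"az": -0.1,"hand": 15},
    {"x": 0.01,"y": 0,"z": 2.02,"ax": 0,"ay": 0,"az": -0.1,"hand": 8},
    {"x": 0.01,"y": 0,"z": 2.02,"ax": 0,"ay": 0,"az": -0.1,"hand": 8},
  ],
  grip_force=40,
)

```text
clock: 14.65
eef_pos: [600.5, 155.9, 63.0]
tcp_rot: [3.139, 0.002, 2.857]
contact_force: [0.2, 1.1, -1.5]
opening: 0.151
grasp_force: 40.8
```

```bash
python3 -c "
from h import *
s=monitor.sense();x,y,z=s['eef_pos'];c,q=np.cos(np.radians(73.15)),np.sin(np.radians(73.15))
print(s['opening'],s['contact_force'])
go(x-c*155,y-q*155,z,163.3)"
```

```text
0.1509498203015412 [ 0.19722681  1.11404798 -1.53767321]
xyz [ 0.03  -3.1   -0.007] a [0.023 0.017 0.066] dist 154.99999999999997
```

Request:
drive_tool(
  plan=[
    {"x": 0,"y": -0.2,"z": 0,"ax": 0,"ay": 0,"az": 0,"hand": 8},
    {"x": 0,"y": -0.6,"z": 0,"ax": 0,"ay": 0,"az": 0,"hand": 8},
    {"x": 0.01,"y": -1.0,"z": 0,"ax": 0,"ay": 0,"az": 0,"hand": 8},
    {"x": 0.01,"y": -1.4,"z": 0,"ax": 0,"ay": 0,"az": 0,"hand": 8},
    {"x": 0.02,"y": -1.8,"z": 0,"ax": 0,"ay": 0,"az": 0,"hand": 8},
    {"x": 0.02,"y": -2.2,"z": 0,"ax": 0,"ay": 0,"az": 0,"hand": 8},
    {"x": 0.03,"y": -2.6,"z": 0,"ax": 0,"ay": 0,"az": 0,"hand": 8},
    {"x": 0.03,"y": -2.85,"z": 0,"ax": 0,"ay": 0,"az": 0,"hand": 8},
  ],
)

```text
clock: 15.45
eef_pos: [558.6, 17.5, 62.9]
tcp_rot: [3.14, 0.002, 2.857]
contact_force: [-0.5, 3.1, 6.1]
opening: 0.153
grasp_force: 41.9
```

Request:
drive_tool(
  plan=[
    {"x": 0,"y": -0.08,"z": 0,"ax": 0,"ay": 0,"az": 0,"hand": 8},
    {"x": 0,"y": -0.16,"z": 0,"ax": 0,"ay": 0,"az": 0,"hand": 8},
    {"x": 0,"y": -0.22,"z": 0,"ax": 0,"ay": 0,"az": 0,"hand": 8},
    {"x": 0,"y": -0.25,"z": 0,"ax": 0,"ay": 0,"az": 0,"hand": 8},
    {"x": 0,"y": -0.26,"z": 0,"ax": 0,"ay": 0,"az": 0,"hand": 8},
    {"x": 0,"y": -0.26,"z": 0,"ax": 0,"ay": 0,"az": 0,"hand": 8},
  ],
)

```text
clock: 16.05
eef_pos: [555.7, 7.8, 63.0]
tcp_rot: [3.137, 0.002, 2.856]
contact_force: [-0.4, 14.7, 5.4]
opening: 0.15
grasp_force: 41.8
```

Request:
drive_tool(
  plan=[
    {"x": 0,"y": -0.02,"z": 0,"ax": 0,"ay": 0,"az": 0,"hand": 8},
    {"x": 0,"y": -0.02,"z": 0,"ax": 0,"ay": 0,"az": 0,"hand": 8},
    {"x": 0,"y": -0.02,"z": 0,"ax": 0,"ay": 0,"az": 0,"hand": 8},
  ],
)

```text
clock: 16.35
eef_pos: [555.7, 7.8, 62.9]
tcp_rot: [3.136, 0.002, 2.856]
contact_force: [0.9, 19.9, 4.6]
opening: 0.15
grasp_force: 41.7
```

Request:
drive_tool(
  plan=[
    {"x": 0,"y": 0,"z": 0,"ax": 0,"ay": 0,"az": 0,"hand": 40},
    {"x": 0,"y": 0,"z": 0,"ax": 0,"ay": 0,"az": 0,"hand": 40},
    {"x": 0,"y": 0,"z": 0,"ax": 0,"ay": 0,"az": 0,"hand": 40},
    {"x": 0,"y": 0,"z": -0.4,"ax": 0,"ay": 0,"az": 0,"hand": 40},
    {"x": 0,"y": 0,"z": -1.0,"ax": 0,"ay": 0,"az": 0,"hand": 40},
    {"x": 0,"y": 0,"z": -1.8,"ax": 0,"ay": 0,"az": 0,"hand": 40},
    {"x": 0,"y": 0,"z": -2.8,"ax": 0,"ay": 0,"az": 0,"hand": 40},
    {"x": 0,"y": 0,"z": -2.8,"ax": 0,"ay": 0,"az": 0,"hand": 40},
  ],
)

```text
clock: 17.15
eef_pos: [558.2, 5.0, 208.3]
tcp_rot: [3.138, 0.011, 2.857]
contact_force: [0.0, 0.6, -0.2]
opening: 0.467
grasp_force: 0.0
```

```bash
python3 -c "
from h import *
import cv2
f=imaging.grab_frame('wrist')
cv2.imwrite('pics/w6.png',cv2.convertScaleAbs(f[:,:,::-1],alpha=1.8,beta=20))"
```

```text
(no output)
```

View pics/w6.png

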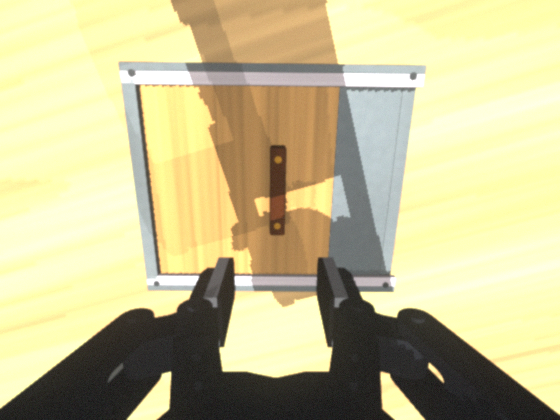

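The cover's left edge (145,180) now meets the end wall with no gap, so it is fully shut, and the gripper is clear.

```bash
python3 -c "
from h import *
print(r.sign_off())"
```

```text
the job is handed in; nothing more can be done
None
```

The punch is in the empty rest with its cutting end pointing the same way as the two stored ones, the cover is pushed fully shut against the end wall, and the job was handed in at about 17 s; no verdict was returned.

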